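# Screw the iron hook into the swing arm by the front door

### The job

Screw the loose black iron hook into the threaded socket at the free end of the swing arm. Turn it clockwise by feel until it draws down on the rubber ring and begins to tighten, then carry on only until its peg points straight out along the arm, away from the pivot, and let go. Use no more than light hand force on the threads, do not shove the arm round, and leave everything else where it is.

Things in the scene. Friction and masses are not known exactly. Their poses are not given: they have to be found in the camera images.
- hook: Loose hook of black hollow-cast iron, about 0.24 kg, standing upright. Origin: centre of its foot; z up along its axis; x the way the peg points. From the foot up: threaded stub to 24 mm, round collar 49 mm across from 24 to 31 mm, square neck from 31 to 83 mm; a round peg 11 mm thick leaves the neck's +x face at 68 mm height.
- hook_neck (a point): Point on the hook's axis 62 mm above its foot, at which to hold the 24 x 24 mm square neck across its plain +y and -y faces.
- hook_thread (a point): Middle of the hook's stub, 10 mm above the foot: 25 mm thick, foot chamfered to 20 mm, with two round thread ridges half a turn apart, 35 mm across, between 4 and 15 mm. Right-hand two-start thread: clockwise from above goes in, 18 mm a full turn, with 1.5 mm of play along the axis.
- hook_tip (a point): Centre of the 15 mm ball on the end of the hook's peg: 64 mm out from the hook's axis, 81 mm above its foot.
- swing_arm: Black iron swing arm, 365 mm from its pivot (bracket on the rack's left side) to the socket; the pivot is clamped, but some 11 N sideways at the socket makes it slip. Origin: on the upright axis of the socket in its free end, 100 mm above the shelf; z up; x straight out along the arm, away from the pivot. The socket's mouth is 12 mm below to 12 mm above the origin: only sight or touch tells.
- socket_eye (a point): Eye of the arm, 26 mm below the arm's origin. In it is pinch-bolted the socket: an upright sleeve 50 mm outside, 38 mm bore, with an 8 mm thick rubber ring (hole 38 mm) on its mouth. To finish in line, let the hook in with its peg about 150 degrees counter-clockwise (from above) of the arm's x: it rests with its foot 12 to 14 mm below the mouth. Entered half a turn out, it never lines up.
- ring (a joint): Squeeze of the rubber ring under the hook's collar, m: 0 free, at most 0.006; 1 mm for 2.2 N; the hook's bare weight gives about 0.0012. The thread's hidden start catches with 75 to 115 degrees still to turn, and begins to tighten on the ring with 45 to 69 degrees to turn.
- shaper_a: Cedar ankle boot shaper, 240 x 74 mm, 125 mm tall; leave alone.
- shaper_b: The other cedar ankle boot shaper, the same; leave alone.
- paperweight: Frosted glass paperweight, a dome 74 mm across and 47 mm high; leave alone.
- polish_tin: Round polish tin, 75 mm across, 24 mm high; leave alone.
- clog_insert: Flat grey plastic clog insert, 275 x 86 mm, 15 mm high; leave alone.
- bottle_opener: Chrome bottle opener, 135 mm long, 5 mm thick, 42 mm ring; leave alone.
- shoe_brush: Shoe brush, 150 x 48 mm, 40 mm high; leave alone.
Not all that is in view belongs to the job. Of the things like the hook, leave any that is green, turquoise or yellow; of the rest the smaller one is meant.

How it is judged:
By the outcome, as a careful person would: the job done as asked, in the order asked, and still so for the second after the job is handed in, with the robot touching nothing.
It also fails if it takes over 70 s, if anything falls off the work surface, if the arm or the gripper's body presses on something with over 40 N, if the wrist force passes 120 N, or if a joint passes its speed limit or range.

### The arm

A 7-joint arm with a two-finger parallel gripper is mounted at the origin on the work surface. World frame = base frame: x ahead of the robot, y to its left, z up, the work surface at z = 0. Lengths are in m, angles in rad, forces in N, time in s.
With the tool pointing down it reaches from about 0.35 to 0.9 m from the base axis. Payload 8.1 kg.
Tool frame: the origin (TCP) lies on the centre line of the jaws, within the pads' length; the fingertips stand 22 mm ahead of it and the grasp point (between the pads) lies 3 mm ahead of it; z points along the fingers, y is the line along which they close (so a half turn about z gives the same grasp; the last joint's range is limited). The gripper opens to 85 mm and grips with 20 to 120 N. Pads are 22 mm wide; open, the fingers measure 114 mm over their backs; the gripper's body (76 mm by 85 mm) begins 54 mm behind the grasp point. The pads swing forward as they close: fully open they stand 13 mm farther back than shut.
Start: joints at [1.177, 0.434, 0.025, 1.573, -0.012, 1.134, -0.075], TCP at [0.179, -0.599, 0.253] pointing down, gripper open.
Joint ranges: [-2.62, 2.62], [-0.44, 2.09], [-1.27, 1.32], [0.08, 2.57], [-1.32, 4.46], [0.12, 2], [-2.74, 2.74]. Speed limits (rad/s): [2.22, 2.22, 3.01, 3.01, 3.14, 3.14, 3.14].

### API

Orientations are given as a unit quaternion [w, x, y, z].
In Python, from plant import move_to, movel, move_joints, gripper_to, pause, ik, read_state, get_image, get_calibration, MotionError, close_job, outline_of, pinpoint gives the robot as it stands. Calls block until the motion is done:
- move_to(position, orientation): joint-space move of the TCP to a pose.
- movel(position, rotation=None, velocity=0.15, f_stop=None): straight line of the TCP; rotation=None keeps the orientation; velocity is the mean speed in m/s. With f_stop (N) it stops when the force on the tool has changed by that much, and returns True; else False.
- move_joints(angles): joint-space move.
- gripper_to(opening, f_grip=None): opening from 0.0 (shut) to 1.0 (fully open); f_grip is the grip in N (None keeps the last); returns when the fingers have stopped.
- pause(seconds).
- ik(position, orientation): joint angles nearest the present ones, or None.
- read_state(): the state.
- get_image(name): name is "side" or "top" or "wrist"; returns (picture, depth): 384x512x3 uint8, blue, green, red; 384x512 float32, m along the optical axis (not along the pixel's ray), 0 where there is no reading.
- get_calibration(name): a dict with "K" (3x3 intrinsics, pixels), "R" (3x3) and "t" (3): a world point X has camera coordinates R X + t; the wrist camera has in their place "mount" (4x4, takes a point from camera to tool coordinates, whose origin is the TCP and whose axes are the flange's). Camera axes: x right, y down, z forward; pixel columns grow to the right and rows downward; lengths in m; the calibration is good to about 2 mm. A picture is of the moment at which its call begins: read the wrist's pose just before it. get_calibration takes no time and is no camera call.
A pose or a line that the arm cannot do raises MotionError and nothing moves.
- close_job(): hands the job in; it is judged then, once.
Trained networks look in the newest picture that a camera, given by its name, has taken for a name from the list of things; names that differ only in an ending like _2 or _b are one class to them, and where a whole thing is asked for, a point or a joint stands for the part that bears it (a point fixed in the world has none). Each returns a list of dicts, best first, with "score" (0 to 1); they miss things now and then, are a little off and sometimes report something else, mostly with a low value. They report only what shows in the picture. A call takes as long as a camera call. They do not tell look-alikes from the thing itself.
- outline_of(target, camera): "mask" (384x512 bool, what is visible of it) and "extent" ([left, top, right, bottom] as shares, 0 to 1, of the picture: columns of its width, rows of its height, round what is visible of it).
- pinpoint(target, camera): "xy" ([column, row] as shares, 0 to 1, of the picture: columns of its width, rows of its height: a listed point, or the origin of a listed thing).
The state is a dict: "time_s": time; "joint_positions": joint angles; "joint_vel": joint speeds; "tau": joint torques, N m; "ee_pos": TCP position; "tool_rot": TCP orientation; "wrist_force": force on the tool from outside, world axes, zero at the start; "ft_torque": the same for the moment, N m; "gripper_width": opening from 0.0 (shut) to 1.0 (fully open); "grip_force": force on a finger pad.
Only numpy, scipy, OpenCV 4.12 (cv2) and the standard library are available. Lean on these libraries where they do the work, as an engineer would, in place of code of your own. Each camera call takes 0.05 s, during which the arm holds its last target. There are 200 camera calls.

## Working session

There is one attempt and no reset: what is moved stays moved. The work goes in short steps, each a Python script; the robot and the scene stay as the last script left them, time stands still between calls to the robot, and variables do not carry over. Pictures are saved under pics/ and viewed, at most 10 in all, crops included, and the job is handed in when it is done.

```bash
ls; mkdir -p pics; cat > h.py <<'E'
from plant import *
import numpy as np, cv2
from scipy.spatial.transform import Rotation as Rn
def shot(n,save=None):
    s=read_state(); im,d=get_image(n)
    if save: cv2.imwrite('pics/'+save,im)
    return im,d,s
def cam(n,s):
    c=get_calibration(n);K=np.array(c['K'])
    if n!='wrist':
        R=np.array(c['R']);t=np.array(c['t']);return K,R.T,-R.T@t
    M=np.array(c['mount']);q=s['tool_rot'];Rt=Rn.from_quat([q[1],q[2],q[3],q[0]]).as_matrix()
    return K,Rt@M[:3,:3],Rt@M[:3,3]+np.array(s['ee_pos'])
def ray(n,s,u,v):
    K,R,o=cam(n,s); return o,R@np.linalg.inv(K)@np.array([u,v,1.])
def at_depth(n,s,u,v,d):
    o,r=ray(n,s,u,v);return o+r*d
def at_z(n,s,u,v,z):
    o,r=ray(n,s,u,v);return o+r*(z-o[2])/r[2]
def cloud(n,s,d):
    K,R,o=cam(n,s);v,u=np.mgrid[:384,:512]
    P=np.stack([u,v,np.ones_like(u)],-1)@np.linalg.inv(K).T*d[...,None]
    return P@R.T+o
E
python3 - <<'E'
from h import *
print(read_state())
ims=[]
for n in('side','top'):
    im,d,s=shot(n,n+'0.png');ims.append(im)
    for t in('hook','hook_neck','hook_tip','hook_thread','swing_arm','socket_eye'):
        for p in pinpoint(t,n)[:4]:
            u,v=p['xy'][0]*512,p['xy'][1]*384
            dd=d[min(int(v),383),min(int(u),511)]
            print(n,t,round(p['score'],2),round(u),round(v),at_depth(n,s,u,v,dd).round(3))
    print(n,cam(n,s)[2])
cv2.imwrite('pics/both.png',cv2.resize(np.vstack(ims),(800*512*384//384//512*1,1200))[:600])
E
```

```text
pics
{'time_s': 0.0, 'joint_positions': array([ 1.17740757,  0.43521593,  0.02496656,  1.57412521, -0.01162411,
        1.13398349, -0.07509112]), 'joint_vel': array([ 6.65289120e-05, -2.05026453e-03, -9.88861385e-04, -1.01675060e-03,
        1.17790142e-03, -1.80661869e-03, -1.02362909e-03]), 'tau': array([-4.64824334e-04, -6.70456052e+01,  1.02526143e+00, -3.16207051e+01,
        1.54721900e-02,  1.24251290e-02,  1.51693979e-05]), 'ee_pos': array([ 0.17901282, -0.59831254,  0.25251936]), 'tool_rot': array([-7.74184084e-04,  9.89453286e-01,  1.44850148e-01, -1.73675195e-04]), 'wrist_force': array([0.75224647, 0.76756192, 0.59044579]), 'ft_torque': array([ 0.01177633, -0.04422118,  0.0040297 ]), 'grip_force': 0.0, 'gripper_width': 1.0006367655079889}
side hook 0.94 369 172 [ 0.225 -0.267  0.009]
side hook 0.82 330 192 [ 0.308 -0.08   0.031]
side hook 0.73 250 220 [0.485 0.144 0.022]
side hook 0.51 282 197 [0.44  0.008 0.027]
side hook_neck 0.96 374 148 [ 0.224 -0.269  0.111]
side hook_neck 0.83 332 174 [ 0.312 -0.091  0.094]
side hook_neck 0.82 287 184 [ 0.465 -0.093 -0.002]
side hoo
[... 836 characters left out ...]
1 [ 0.314 -0.116  0.109]
top hook_neck 0.85 391 279 [ 0.238 -0.28   0.123]
top hook_neck 0.62 290 202 [ 0.454 -0.021  0.084]
top hook_neck 0.58 242 193 [0.481 0.115 0.085]
top hook_tip 0.91 312 226 [ 0.381 -0.076  0.115]
top hook_tip 0.91 366 264 [ 0.278 -0.216  0.126]
top hook_tip 0.84 266 192 [0.498 0.045 0.004]
top hook_tip 0.69 279 183 [0.51  0.01  0.084]
top hook_thread 0.78 296 158 [ 0.586 -0.044  0.079]
top hook_thread 0.63 287 210 [ 0.436 -0.015  0.047]
top hook_thread 0.62 381 283 [ 0.224 -0.271  0.076]
top hook_thread 0.52 241 196 [0.478 0.12  0.049]
top swing_arm 0.62 206 171 [0.568 0.234 0.001]
top socket_eye 0.63 204 172 [0.564 0.24  0.003]
top [0.29937451 0.07655337 1.10091997]
```

```bash
python3 -c "
import cv2,numpy as np
a=cv2.imread('pics/side0.png');b=cv2.imread('pics/top0.png')
cv2.imwrite('pics/s.png',cv2.resize(a,(800,600)));cv2.imwrite('pics/t.png',cv2.resize(b,(800,600)))"
```

```text
(no output)
```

View pics/s.png

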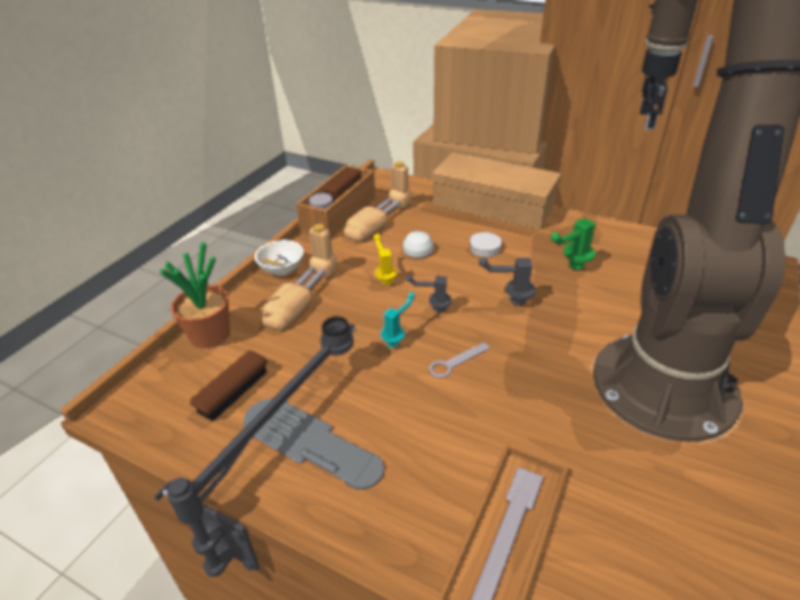

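View pics/t.png

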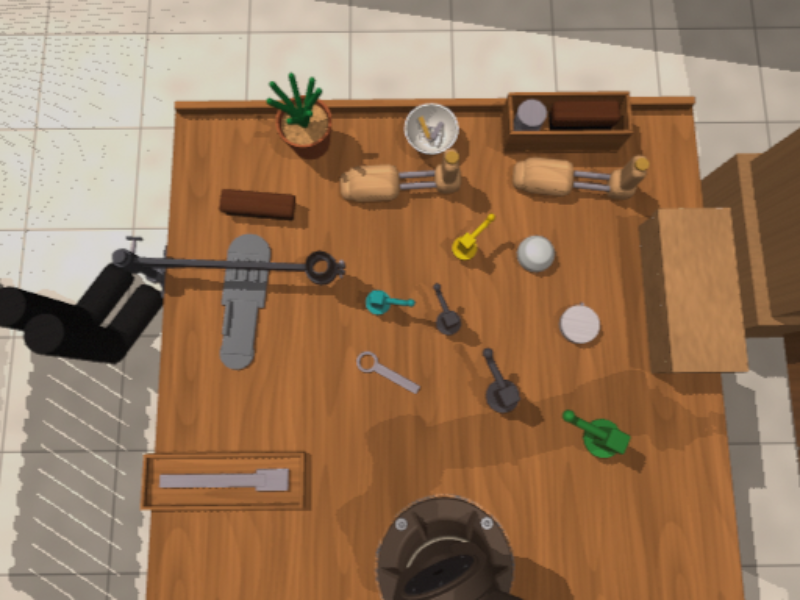

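The side picture shows a swing arm with its ring socket at (337,333) in the enlarged view. Look-alikes in the top view (800 px wide):
- green (603,438)
- turquoise (378,302)
- yellow (465,247)
- large black (502,393)
- small black (447,320)

The small black one is meant, since it is not a barred colour and is the smaller of the two blacks. I'll look closer with the wrist camera to confirm this.

```bash
cat >> h.py <<'E'
def quat(yaw):  # tool down, tool y axis at world angle yaw
    y=np.array([np.cos(yaw),np.sin(yaw),0]);z=np.array([0,0,-1.]);x=np.cross(y,z)
    q=Rn.from_matrix(np.stack([x,y,z],1)).as_quat();return [q[3],q[0],q[1],q[2]]
E
python3 - <<'E'
from h import *
print(get_calibration('wrist')['mount'])
im,d,s=shot('top');P=cloud('top',s,d)
m=(abs(P[...,0]-.47)<.07)&(abs(P[...,1]+.01)<.06)&(P[...,2]>.06)
print('small hook pts',m.sum(),P[m].round(3)[::max(1,m.sum()//25)])
m=(abs(P[...,0]-.55)<.08)&(abs(P[...,1]-.25)<.1)&(P[...,2]>.06)
Q=P[m];print('sock',m.sum(),Q.mean(0),np.percentile(Q[:,2],[50,90,98]));
for y in np.arange(.16,.36,.02):
    q=Q[abs(Q[:,1]-y)<.01]
    if len(q):print(y.round(2),q.min(0).round(3),q.max(0).round(3))
for yaw in (110,-70):
    print(yaw,ik([.45,-.02,.3],quat(np.radians(yaw))))
    for a in (150,60,0,-90):print(a,ik([.55,.22,.2],quat(np.radians(yaw-20+a-0))))
E
```

```text
[[-1.77930054e-03 -9.47882769e-01 -3.18614329e-01  8.35761939e-02]
 [ 9.99998250e-01 -1.87048133e-03 -1.97744052e-05  3.55329265e-05]
 [-5.77218336e-04 -3.18613807e-01  9.47884439e-01 -1.20519024e-01]
 [ 0.00000000e+00  0.00000000e+00  0.00000000e+00  1.00000000e+00]]
small hook pts 161 [[ 0.515  0.009  0.087]
 [ 0.509  0.012  0.087]
 [ 0.506  0.01   0.089]
 [ 0.503  0.007  0.087]
 [ 0.5    0.012  0.076]
 [ 0.496  0.003  0.077]
 [ 0.492  0.009  0.068]
 [ 0.488  0.003  0.074]
 [ 0.485 -0.003  0.072]
 [ 0.479  0.001  0.076]
 [ 0.477 -0.008  0.07 ]
 [ 0.47  -0.005  0.075]
 [ 0.467 -0.011  0.076]
 [ 0.463 -0.016  0.081]
 [ 0.46  -0.013  0.081]
 [ 0.457 -0.01   0.082]
 [ 0.454 -0.001  0.087]
 [ 0.454 -0.018  0.083]
 [ 0.451 -0.007  0.083]
 [ 0.451 -0.024  0.082]
 [ 0.448 -0.015  0.084]
 [ 0.446 -0.004  0.083]
 [ 0.445 -0.021  0.083]
 [ 0.443 -0.01   0.081]
 [ 0.442 -0.027  0.083]
 [ 0.439 -0.018  0.087]
 [ 0.437 -0.012  0.082]]
sock 528 [0.54581564 0.24504913 0.09275529] [0.08780809 0.11434013 0.1167824 ]
0.18 [0.53  0.181 0.073] [0.56  0.189 0.088]
0.2 [0.522 0.191 0.071] [0.573 0.21  0.
[... 522 characters left out ...]
410195 -1.06535104  1.66397493  0.61944168  1.19134529
  1.60788789]
0 [ 0.2679015   0.74556021 -1.21912868  1.65948891  0.73036754  1.26836941
  0.47040736]
-90 [ 0.22999279  0.69114666 -1.11988262  1.66222653  0.65822348  1.21645724
 -1.04189786]
-70 [ 0.43901424  0.15897243 -0.57872832  1.86681078  0.09530219  1.14308062
 -1.39527902]
150 [ 0.24842456  0.71552466 -1.16588807  1.66088499  0.69143591  1.23948774
 -0.02173794]
60 [ 0.2213489   0.68077303 -1.09943466  1.66286226  0.64360338  1.20677016
 -1.55353862]
0 [ 0.02010556  0.53441189 -0.71927232  1.67869726  0.39088951  1.07740783
 -2.38928679]
-90 [ 0.20635209  0.66410195 -1.06535104  1.66397493  0.61944168  1.19134529
  2.13148667]
```

The top depth gives the small hook: neck top at z=0.083, tip at 0.087, centre about (0.448,-0.014), and the peg at about 21°. These agree with the stated sizes.

```bash
cat >> h.py <<'E'
def net(t,cam_,d,s,z=None):
    out=[]
    for p in pinpoint(t,cam_)[:3]:
        u,v=p['xy'][0]*512,p['xy'][1]*384
        out.append((round(p['score'],2),round(u),round(v),(at_z(cam_,s,u,v,z)).round(4)))
    return out
E
python3 - <<'E'
from h import *
move_to([.3,-.3,.30],quat(np.radians(111)))
move_to([.448,-.014,.22],quat(np.radians(111)));pause(.3)
im,d,s=shot('wrist','w1.png');P=cloud('wrist',s,d)
print(s['time_s'],s['joint_positions'].round(2),s['ee_pos'],s['wrist_force'])
for t,z in(('hook',0),('hook_neck',.062),('hook_tip',.081),('hook_thread',.01)):print(t,net(t,'wrist',d,s,z))
near=np.hypot(P[...,0]-.448,P[...,1]+.014)<.04
m=near&(P[...,2]>.078)&(P[...,2]<.09)
r=cv2.minAreaRect((P[m][:,:2]*1000).astype(np.float32));print('top',m.sum(),r,P[m].mean(0),np.median(P[m][:,2]))
m=near&(P[...,2]>.026)&(P[...,2]<.035)
print('collar',cv2.minEnclosingCircle((P[m][:,:2]*1000).astype(np.float32)))
cv2.imwrite('pics/w1b.png',cv2.resize(im,(800,600)))
E
```

```text
4.4333 [ 0.87  0.46 -1.25  1.96  0.49  1.08  1.34] [ 0.44803877 -0.01479312  0.22009616] [ 0.25696864 -0.2831198  -0.30466089]
hook [(0.98, 192, 262, array([ 0.5985, -0.0485,  0.    ])), (0.93, 348, 234, array([0.4937, 0.1171, 0.    ])), (0.62, 256, 167, array([ 0.4545, -0.0164,  0.    ]))]
hook_neck [(0.75, 366, 263, array([0.4947, 0.1194, 0.062 ])), (0.7, 178, 295, array([ 0.602 , -0.0501,  0.062 ]))]
hook_tip [(0.79, 319, 240, array([0.4798, 0.0567, 0.081 ])), (0.73, 211, 83, array([ 0.3844, -0.0807,  0.081 ])), (0.56, 259, 253, array([0.5127, 0.0091, 0.081 ]))]
hook_thread [(0.92, 352, 237, array([0.4914, 0.1186, 0.01  ])), (0.76, 254, 168, array([ 0.4538, -0.0195,  0.01  ])), (0.64, 186, 264, array([ 0.5969, -0.0551,  0.01  ]))]
top 707 ((452.0504150390625, -16.248573303222656), (23.686494827270508, 23.760480880737305), 21.80764389038086) [ 0.45112976 -0.01630227  0.08245416] 0.08257259256337124
collar ((451.9018249511719, -16.007089614868164), 24.383451461791992)
```

View pics/w1b.png

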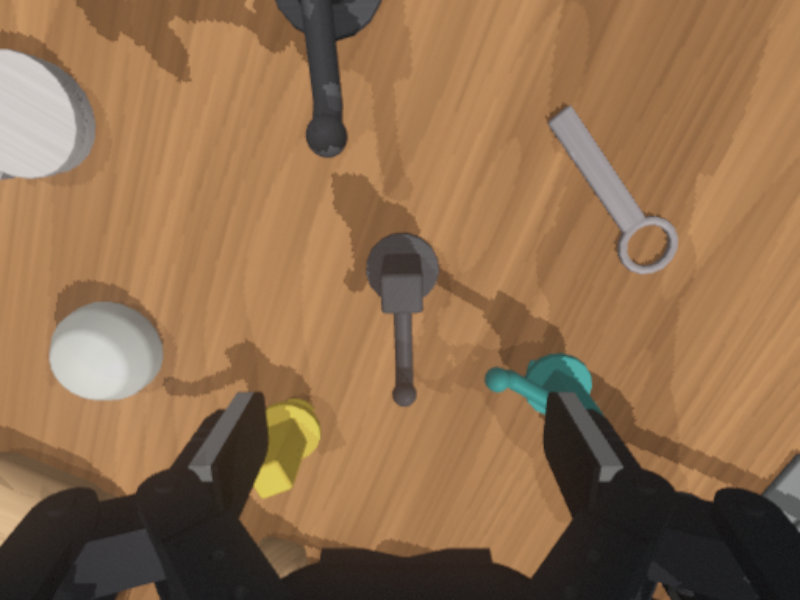

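The crop shows the small black hook at (403,270), with its peg to (403,395) and the larger black one above at (330,20). Its 23.7 mm neck and 48.8 mm collar match the description, so this is the one. I'll measure the socket before grasping.

```bash
python3 - <<'E'
from h import *
move_to([.54,.22,.26],quat(np.radians(150)));pause(.3)
im,d,s=shot('wrist','w2.png');P=cloud('wrist',s,d)
print(s['time_s'],s['joint_positions'].round(2),s['ee_pos'])
for t,z in(('swing_arm',.1),('socket_eye',.08)):print(t,net(t,'wrist',d,s,z))
near=np.hypot(P[...,0]-.546,P[...,1]-.22)<.045
for lo in(.06,.08,.09,.1,.105,.11,.115,.12):
    m=near&(P[...,2]>lo)&(P[...,2]<lo+.005)
    print(lo,m.sum())
zt=np.percentile(P[near][:,2],97);m=near&(P[...,2]>zt-.004)&(P[...,2]<zt+.004)
Q=P[m][:,:2]*1000;print('ztop',zt,np.median(P[m][:,2]))
print(cv2.minEnclosingCircle(Q.astype(np.float32)))
# hole+outer: fit circle to hull
h=cv2.convexHull(Q.astype(np.float32))[:,0];A=np.c_[2*h,np.ones(len(h))];x=np.linalg.lstsq(A,(h**2).sum(1),rcond=None)[0]
print('outer fit',x[:2],np.sqrt(x[2]+x[:2]@x[:2]))
c=x[:2];r=np.hypot(*(Q-c).T);print('r pct',np.percentile(r,[1,5,50,95,99]))
m=(P[...,2]>.07)&(P[...,2]<.1)&(P[...,1]>.27)&(P[...,1]<.5)&(abs(P[...,0]-.55)<.03)
Q=P[m];print(len(Q),Q[:,1].min(),Q[:,1].max());f=np.polyfit(Q[:,1],Q[:,0],1);print('arm x=f(y)',f,np.polyval(f,.22))
im,d,s=shot('top');P=cloud('top',s,d)
m=(P[...,2]>.07)&(P[...,2]<.1)&(P[...,1]>.27)&(P[...,1]<.56)&(abs(P[...,0]-.55)<.04)
Q=P[m];print(len(Q),Q[:,1].min(),Q[:,1].max())
for y in np.arange(.27,.6,.03):
  q=Q[abs(Q[:,1]-y)<.015]
  if len(q):print(y.round(2),q.mean(0).round(4),np.ptp(q[:,0]).round(3))
cv2.imwrite('pics/w2b.png',cv2.resize(cv2.imread('pics/w2.png'),(800,600)))
E
```

```text
5.9833 [ 0.28  0.65 -1.22  1.61  0.63  1.33  1.59] [0.54024655 0.21876672 0.26001556]
swing_arm [(0.96, 253, 187, array([0.5512, 0.2234, 0.1   ]))]
socket_eye [(0.66, 251, 177, array([0.5512, 0.2186, 0.08  ]))]
0.06 34
0.08 819
0.09 108
0.1 398
0.105 134
0.11 881
0.115 2
0.12 0
ztop 0.3257101655259105 0.3241922136505434
((534.2437744140625, 206.09481811523438), 36.399166107177734)
outer fit [530.29413606 198.98699682] 32.48399535643339
r pct [12.01301902 17.12079241 26.84028185 34.87832491 36.63801819]
1859 0.2700086638686953 0.47816582067877067
arm x=f(y) [0.05268822 0.53795955] 0.5495509579668837
405 0.27003023805240134 0.5586227285426733
0.27 [0.5494 0.2747 0.0876] 0.008
0.3 [0.5571 0.2894 0.0853] 0.001
0.33 [0.5518 0.3382 0.0851] 0.011
0.36 [0.5529 0.3607 0.0846] 0.013
0.39 [0.5552 0.3901 0.086 ] 0.011
0.42 [0.5557 0.42   0.0851] 0.014
0.45 [0.5581 0.4488 0.0855] 0.012
0.48 [0.5592 0.4799 0.0856] 0.011
0.51 [0.5609 0.5103 0.0854] 0.013
0.54 [0.5628 0.5405 0.0858] 0.012
0.57 [0.5621 0.5571 0.0866] 0.009
```

View pics/w2b.png

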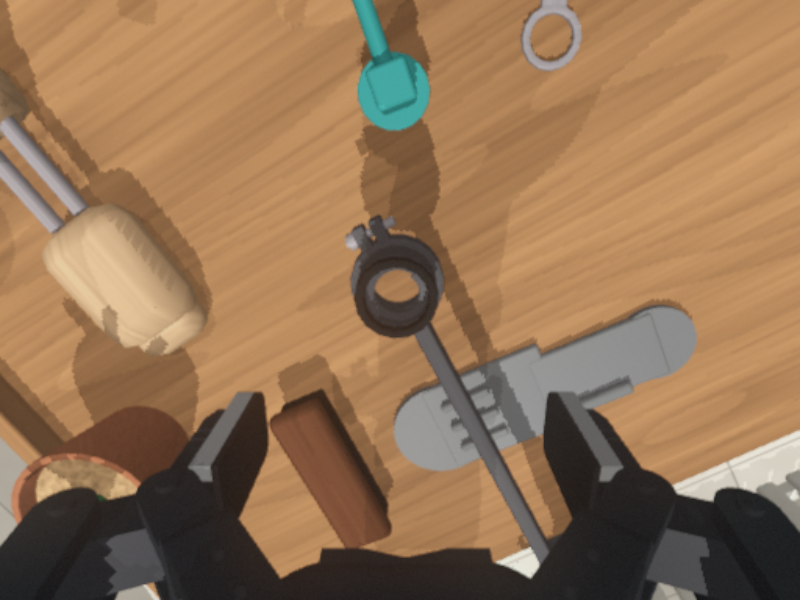

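The socket ring sits at (398,285), with the arm running down-right from it and the clamp bolts clear of the bore. I'll refit it from the depth with the right height band.

```bash
python3 - <<'E'
from h import *
from scipy.optimize import least_squares
for cm in('wrist','top'):
    im,d,s=shot(cm);P=cloud(cm,s,d)
    near=np.hypot(P[...,0]-.55,P[...,1]-.22)<.04
    m=near&(P[...,2]>.108)&(P[...,2]<.122);print(cm,m.sum(),'z',np.percentile(P[m][:,2],[5,50,95]))
    Q=P[m][:,:2]*1000
    h=cv2.convexHull(Q.astype(np.float32))[:,0]
    f=lambda p:np.hypot(h[:,0]-p[0],h[:,1]-p[1])-p[2]
    r=least_squares(f,[550,220,27],loss='soft_l1');print('outer',r.x,np.abs(f(r.x)).max())
    rr=np.hypot(Q[:,0]-r.x[0],Q[:,1]-r.x[1]);print(np.percentile(rr,[1,5,50,95,99]))
    th=np.arctan2(Q[:,1]-r.x[1],Q[:,0]-r.x[0]);b=((th+np.pi)/(2*np.pi)*24).astype(int)%24
    I=np.array([Q[b==k][rr[b==k].argmin()] for k in range(24) if (b==k).any()]);
    g=least_squares(lambda p:np.hypot(I[:,0]-p[0],I[:,1]-p[1])-p[2],[550,220,19],loss='soft_l1');print('inner',len(I),g.x)
# planning check
q0=read_state()['joint_positions']
for a in(57,20,-20,-60,-93,-100):
    print(a,ik([.551,.22,.16],quat(np.radians(a+90))))
E
```

```text
wrist 944 z [0.10958481 0.11270965 0.11399178]
outer [550.67533862 223.24731936  24.38553913] 0.49376013081990777
[19.00509456 19.24326004 21.77184535 24.23996874 24.4846279 ]
inner 24 [550.70704792 223.31291573  19.01973284]
top 108 z [0.10989599 0.11389188 0.11718277]
outer [547.46318822 224.81889961  24.06900965] 1.5047667936313829
[18.84182719 19.10322255 21.79742396 24.37533953 25.19554052]
inner 24 [547.74985332 224.8540051   19.43207982]
57 [ 0.22629626  0.74832203 -1.12061199  1.70267225  0.72783906  1.17031671
  1.46980218]
20 [ 0.1580239   0.675204   -0.97161533  1.7078488   0.61864293  1.0974681
  0.91208509]
-20 [ 0.06964965  0.61096899 -0.80769063  1.71488541  0.5029064   1.03560851
  0.30964045]
-60 [-0.02921918  0.56147461 -0.64378088  1.72313966  0.39246714  0.98917146
 -0.2951469 ]
-93 [-0.11473803  0.53073645 -0.5113681   1.73054369  0.30703942  0.96065476
 -0.79754544]
-100 [-0.13337069  0.52517726 -0.48330482  1.73218371  0.28933645  0.95549375
 -0.9043216 ]
```

```bash
python3 - <<'E'
from h import *
Y=np.radians(112)
gripper_to(.65,40)
move_to([.452,-.016,.20],quat(Y)); movel([.452,-.016,.065],velocity=.1)
s=read_state();print(s['time_s'],s['ee_pos'],s['wrist_force'])
gripper_to(0,40)
s=read_state();print(s['ee_pos'],s['wrist_force'],s['gripper_width'],s['grip_force'])
f0=s['wrist_force']
movel([.452,-.016,.25],velocity=.12);pause(.3)
im,d,s=shot('wrist','w3.png');print(s['wrist_force'],s['ft_torque'],s['time_s'],s['joint_positions'].round(2))
P=cloud('wrist',s,d)
q=s['tool_rot'];Rt=Rn.from_quat([q[1],q[2],q[3],q[0]]).as_matrix()
T=(P-s['ee_pos'])@Rt; np.save('T3.npy',T)
m=(d>0)&(abs(T[...,0])<.03)&(abs(T[...,1])<.025)&(T[...,2]<-.012)&(T[...,2]>-.026)
print('top in tool',m.sum(),np.median(T[m],0),T[m].min(0),T[m].max(0))
for t in('hook_tip','hook_neck'):
    for p in pinpoint(t,'wrist')[:2]:print(t,p['score'],p['xy'][0]*512,p['xy'][1]*384)
cv2.imwrite('pics/w3b.png',cv2.resize(im,(800,600)))
E
```

```text
9.2083 [ 0.45236983 -0.01598515  0.06544317] [-0.81415288  0.22224928 -0.66008678]
[ 0.45219772 -0.01605042  0.06534134] [-0.85235759 -0.73985915  5.25091259] 0.2766298085191326 39.0352338552475
[-0.55791705  0.1496448  -3.41452796] [ 0.00542141  0.06518325 -0.01219024] 11.5833 [ 0.87  0.39 -1.21  1.91  0.41  1.12  1.45]
top in tool 4911 [ 5.20545549e-03 -9.61068753e-05 -1.73040593e-02] [-0.01400585 -0.02494852 -0.02599862] [ 0.01287257  0.02498504 -0.01200196]
hook_tip 0.98 311.0912 227.78879999999998
hook_tip 0.85 130.2016 298.7904
hook_neck 0.84 357.6832 246.4896
hook_neck 0.77 187.392 274.4832
```

View pics/w3b.png

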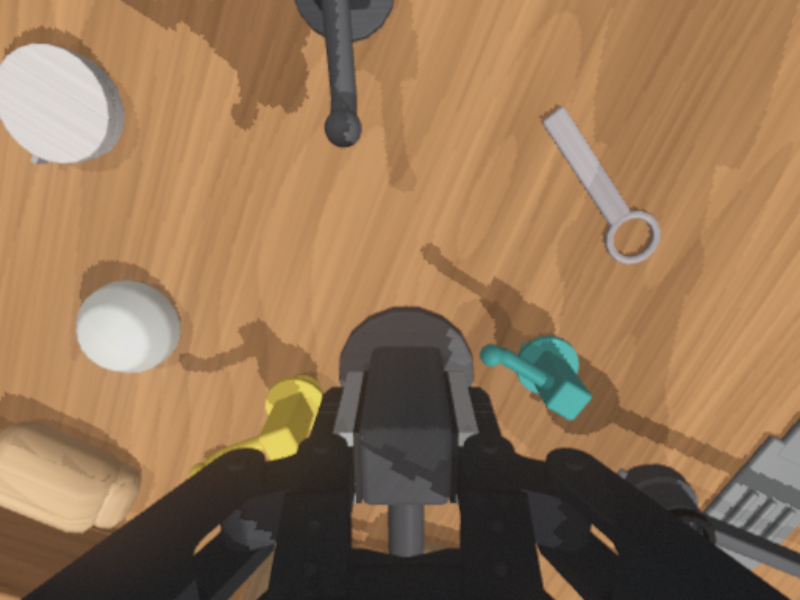

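The hook is held squarely with its peg pointing away from the camera (at (405,530)) and its collar visible at (405,360). I'll measure its offset in the hand, then move above the socket at the entry angle.

```bash
python3 - <<'E'
from h import *
from scipy.optimize import least_squares
T=np.load('T3.npy')
m=(abs(T[...,1])<.010)&(abs(T[...,2]+.018)<.003)&(abs(T[...,0])<.03)
print('neck top x',np.percentile(T[m][:,0],[0,2,50,98,100]),'z',np.median(T[m][:,2]))
m=(abs(T[...,1])<.009)&(T[...,2]>-.012)&(T[...,2]<.028)&(abs(T[...,0])<.03)
print('front face x',m.sum(),np.median(T[m][:,0]))
m=(abs(T[...,0])<.03)&(abs(T[...,1])<.03)&(abs(T[...,2]-.034)<.004)
Q=T[m]*1000;h=cv2.convexHull(Q[:,:2].astype(np.float32))[:,0];h=h[h[:,0]>5]
g=least_squares(lambda p:np.hypot(h[:,0]-p[0],h[:,1]-p[1])-24.5,[0,0]);print('collar c',g.x,np.abs(g.fun).max(),'z',np.median(Q[:,2]))
Y=np.radians(57+90)
move_to([.545,.20,.27],quat(Y));pause(.3)
im,d,s=shot('wrist','w4.png');P=cloud('wrist',s,d)
print(s['time_s'],s['ee_pos'],s['joint_positions'].round(2),s['wrist_force'])
near=np.hypot(P[...,0]-.55,P[...,1]-.223)<.04
m=near&(P[...,2]>.108)&(P[...,2]<.122);Q=P[m][:,:2]*1000
print(m.sum(),'z',np.percentile(P[m][:,2],[5,50,95]))
for lab,h,r0 in(('outer',cv2.convexHull(Q.astype(np.float32))[:,0],24.4),):
    for _ in range(2):
        g=least_squares(lambda p:np.hypot(h[:,0]-p[0],h[:,1]-p[1])-r0,[550,223],loss='soft_l1')
        print(lab,len(h),g.x,np.abs(g.fun).max());h=h[np.abs(g.fun)<1]
E
```

```text
neck top x [-0.01257086 -0.01097755  0.00145086  0.01165226  0.01256789] z -0.017348795895263933
front face x 2035 0.011559816552232906
collar c [-0.27016395 -0.1485781 ] 0.32740956373441676 z 34.614656472843144
12.9667 [0.54522622 0.1987317  0.27011626] [ 0.31  0.63 -1.2   1.6   0.6   1.34  1.59] [ 0.05951154  1.1641878  -2.97560124]
449 z [0.11001945 0.11266928 0.1138634 ]
outer 27 [550.72930001 223.14840882] 0.8092776477523778
outer 27 [550.72930001 223.14840882] 0.8092776477523778
```

```bash
cat >> h.py <<'E'
G=np.array([.5507,.2232])
def go(xyz,yaw,n=2,v=.03):
    """line with correction of steady-state xy error; returns state"""
    c=np.array(xyz,float)
    for _ in range(n):
        movel(c,quat(yaw),velocity=v);pause(.15)
        e=np.array(xyz)-read_state()['ee_pos'];c[:2]+=e[:2]
    return read_state(),c
E
python3 - <<'E'
from h import *
Y=np.radians(147)
s,c=go([*G,.195],Y,3,.1);print(s['time_s'],s['ee_pos'],c,s['wrist_force'],s['ft_torque'])
hit=movel([c[0],c[1],.150],velocity=.02,f_stop=3.0)
s=read_state();print(hit,s['time_s'],s['ee_pos'],s['wrist_force'],s['ft_torque'],s['joint_positions'].round(2))
E
```

```text
14.9 [0.55070169 0.2232524  0.19497928] [0.55068795 0.22319736 0.195     ] [-0.71218761 -0.40101256 -1.80156699] [ 0.03206606 -0.01013483  0.02049228]
True 16.5667 [0.55071976 0.22322728 0.15733556] [-0.11411422  0.43777418  5.40726379] [-0.12037716  0.07234203  0.01066079] [ 0.21  0.75 -1.11  1.7   0.72  1.16  1.47]
```

Contact came with the foot about 12.7 mm below the mouth, which is the expected rest depth, so I took no extra picture. Next I turn clockwise in small steps, following z at light force.

```bash
cat >> h.py <<'E'
import json
def meas(n=6):
    S=[]
    for _ in range(n): pause(.02);S.append(read_state())
    return S[-1],np.mean([x['wrist_force'] for x in S],0),np.mean([x['ft_torque'] for x in S],0)
def yaw_of(s):
    q=s['tool_rot'];y=Rn.from_quat([q[1],q[2],q[3],q[0]]).as_matrix()[:,1];return np.degrees(np.arctan2(y[1],y[0]))
def screw(c,a0,a1,step=3,Ft=0.,k=6e-5,ff=0.):
    """peg angle a0->a1 deg clockwise, z follows light force"""
    c=np.array(c,float);a=a0
    while a>a1+1e-6:
        a=max(a-step,a1)
        c[2]-=ff*step
        movel(c,quat(np.radians(a+90)),velocity=.02)
        s,F,M=meas()
        c[2]+=np.clip((F[2]-Ft)*k,-4e-4,4e-4)
        for i in(0,1):
            if abs(F[i])>2.5:c[i]+=np.clip((F[i]-2*np.sign(F[i]))*4e-5,-2e-4,2e-4)
        print(round(s['time_s'],1),round(a),'yaw',round(yaw_of(s)-90,1),'z',round(s['ee_pos'][2]*1e3,2),'F',F.round(1),'Mz',M[2].round(3))
        if np.linalg.norm(F[:2])>8 or abs(F[2])>12: print('STOP high force');break
    json.dump([list(c),a],open('c.json','w'));return c,a
E
python3 - <<'E'
from h import *
s=read_state();c=np.array([.55069,.2232,s['ee_pos'][2]+.0002])
movel(c,quat(np.radians(147)),velocity=.02);s,F,M=meas();print(s['time_s'],s['ee_pos'],F,M)
screw(c,57,27)
E
```

```text
16.9167 [0.55073383 0.22329015 0.15752472] [0.0921204  0.47861664 0.02633903] [ 0.02180962 -0.04923128  0.01518414]
17.3 54 yaw 54.1 z 157.42 F [ 0.2  0.  -1.5] Mz -0.008
17.6 51 yaw 51.1 z 157.31 F [ 0.1  0.3 -2.4] Mz 0.014
18.0 48 yaw 48.1 z 157.25 F [-0.1  0.3 -2.2] Mz 0.02
18.3 45 yaw 45.1 z 157.16 F [ 0.   0.  -2.2] Mz -0.01
18.7 42 yaw 42.1 z 157.01 F [ 0.  -0.5 -2.2] Mz -0.012
19.0 39 yaw 39.1 z 156.95 F [ 0.2 -0.1 -2.2] Mz 0.008
19.4 36 yaw 36.1 z 156.77 F [-0.   0.2 -2.6] Mz 0.003
19.7 33 yaw 33.1 z 156.62 F [ 0.  0. -2.] Mz -0.017
20.1 30 yaw 30.1 z 156.5 F [ 0.1  0.1 -1.9] Mz -0.009
20.4 27 yaw 27.1 z 156.4 F [-0.1  0.2 -2.3] Mz 0.01
```

```bash
python3 - <<'E'
from h import *
c,a=json.load(open('c.json'));screw(c,a,-45)
E
```

```text
20.8 24 yaw 24.1 z 156.24 F [ 0.1  0.2 -2. ] Mz -0.012
21.1 21 yaw 21.1 z 156.11 F [ 0.1  0.1 -2.2] Mz 0.007
21.5 18 yaw 18.1 z 155.98 F [-0.1 -0.3 -2.1] Mz -0.033
21.8 15 yaw 15.1 z 155.88 F [-0.   0.2 -2.2] Mz -0.003
22.2 12 yaw 12.1 z 155.76 F [-0.2 -0.  -2.2] Mz -0.009
22.5 9 yaw 9.1 z 155.59 F [-0.1  0.1 -2.2] Mz 0.009
22.9 6 yaw 6.1 z 155.47 F [ 0.   0.1 -2. ] Mz 0.01
23.2 3 yaw 3.1 z 155.36 F [ 0.  -0.  -2.2] Mz -0.012
23.6 0 yaw 0.1 z 155.22 F [ 0.1 -0.1 -1.9] Mz 0.012
23.9 -3 yaw -2.9 z 155.12 F [ 0.1 -0.  -2.2] Mz 0.019
24.3 -6 yaw -5.9 z 154.98 F [ 0.2  0.2 -2.5] Mz -0.009
24.6 -9 yaw -8.9 z 154.81 F [ 0.1 -0.1 -2.7] Mz 0.009
25.0 -12 yaw -11.9 z 154.68 F [ 0.2  0.1 -2.5] Mz -0.044
25.3 -15 yaw -14.9 z 154.52 F [ 0.1  0.4 -1.9] Mz -0.006
25.7 -18 yaw -17.9 z 154.4 F [-0.1  0.  -1.9] Mz -0.004
26.0 -21 yaw -20.9 z 154.32 F [-0.   0.2 -1.6] Mz 0.007
26.4 -24 yaw -23.9 z 154.2 F [ 0.3  0.1 -0.9] Mz -0.004
26.7 -27 yaw -26.9 z 154.14 F [-0.1  0.2 -1.2] Mz -0.013
27.1 -30 yaw -29.9 z 154.05 F [-0.   0.1 -0.9] Mz -0.011
27.4 -33 yaw -32.9 z 154.01 F [ 0.1  0.3 -0.7] Mz -0.014
27.8 -36 yaw -35.9 z 153.98 F [ 0.2 -0.1 -0.6] Mz -0.017
28.1 -39 yaw -38.9 z 153.9 F [-0.  -0.1 -0.4] Mz -0.026
28.5 -42 yaw -41.9 z 153.88 F [ 0.1 -0.  -1.1] Mz -0.0
28.8 -45 yaw -44.9 z 153.78 F [ 0.1 -0.4 -1.2] Mz -0.013
```

```bash
python3 - <<'E'
from h import *
c,a=json.load(open('c.json'));screw(c,a,-75)
E
```

```text
29.2 -48 yaw -47.9 z 153.69 F [ 0.4 -1.1 -1.8] Mz -0.015
29.5 -51 yaw -50.9 z 153.56 F [-0.4 -1.1 -2.3] Mz -0.025
29.9 -54 yaw -53.9 z 153.42 F [-0.9 -1.8 -2.6] Mz -0.024
30.2 -57 yaw -56.9 z 153.28 F [-1.  -1.6 -2.7] Mz -0.015
30.6 -60 yaw -59.9 z 153.1 F [-1.2 -2.2 -2.6] Mz 0.007
30.9 -63 yaw -62.9 z 152.97 F [-1.3 -2.4 -2.8] Mz -0.007
31.3 -66 yaw -65.9 z 152.8 F [-1.8 -2.3 -2.6] Mz -0.014
31.6 -69 yaw -68.9 z 152.65 F [-2.3 -2.6 -2.5] Mz 0.004
32.0 -72 yaw -71.9 z 152.51 F [-2.2 -2.9 -2.6] Mz -0.004
32.3 -75 yaw -74.9 z 152.36 F [-2.7 -2.8 -2.9] Mz -0.002
```

The thread is now drawing the hook down at its own lead while the ring compresses. I'll finish the turn to the arm direction (-93°).

```bash
python3 - <<'E'
from h import *
c,a=json.load(open('c.json'));c,a=screw(c,a,-93)
im,d,s=shot('top','t2.png');P=cloud('top',s,d)
m=(P[...,2]>.07)&(P[...,2]<.1)&(P[...,1]>.29)&(P[...,1]<.52)&(abs(P[...,0]-.55)<.04)
Q=P[m];f=np.polyfit(Q[:,1],Q[:,0],1);print('arm slope now',f,len(Q),'deg',-90-np.degrees(np.arctan(f[0])))
E
```

```text
32.7 -78 yaw -77.9 z 152.19 F [-3.4 -2.8 -2.4] Mz -0.017
33.0 -81 yaw -80.9 z 152.06 F [-3.6 -2.9 -2.2] Mz 0.014
33.4 -84 yaw -83.9 z 151.9 F [-4.1 -3.2 -2.6] Mz -0.001
33.7 -87 yaw -86.9 z 151.78 F [-4.1 -3.  -2.3] Mz 0.008
34.1 -90 yaw -90.0 z 151.65 F [-4.1 -2.8 -2.3] Mz -0.012
34.4 -93 yaw -93.0 z 151.5 F [-4.  -3.2 -2.3] Mz 0.009
arm slope now [0.04904607 0.53567085] 410 deg -92.80788264362047
```

```bash
python3 - <<'E'
from h import *
c,a=json.load(open('c.json'));c=np.array(c)
for _ in range(6):
    s,F,M=meas();c[:2]+=np.clip(F[:2]*6e-5,-2.5e-4,2.5e-4);movel(c,quat(np.radians(-3)),velocity=.02)
s,F,M=meas();print(F,s['ee_pos'],yaw_of(s)-90)
gripper_to(.6,40);s,F,M=meas();print('open',F,s['gripper_width'],s['time_s'])
movel([c[0],c[1],.26],velocity=.1)
# step back so the wrist camera sees it
pause(.3)
im,d,s=shot('wrist','w5.png');P=cloud('wrist',s,d);print(s['ee_pos'],s['time_s'])
near=np.hypot(P[...,0]-c[0],P[...,1]-c[1])<.03
zt=np.percentile(P[near&(P[...,2]<.2)][:,2],99.);m=near&(P[...,2]>zt-.006)&(P[...,2]<zt+.005)
print('neck top',zt,np.median(P[m][:,2]),cv2.minAreaRect((P[m][:,:2]*1000).astype(np.float32)))
print(net('hook_tip','wrist',d,s,.168))
cv2.imwrite('pics/w5b.png',cv2.resize(im,(800,600)))
E
```

```text
[ 1.7434528   1.52807639 -2.45229697] [0.54995103 0.22273697 0.15149917] -93.00192195605251
open [ 0.06270015 -0.05350297 -0.04128728] 0.6014526495394569 37.15
[0.54970844 0.222632   0.25965799] 38.6833
neck top 0.16989366279343157 0.16865765491959794 ((551.9386596679688, 225.2333984375), (23.60112953186035, 23.887353897094727), 85.90215301513672)
[(0.7, 260, 280, array([0.5479, 0.1582, 0.168 ])), (0.56, 205, 314, array([0.501 , 0.1279, 0.168 ])), (0.47, 387, 26, array([0.6352, 0.3355, 0.168 ]))]
```

View pics/w5b.png

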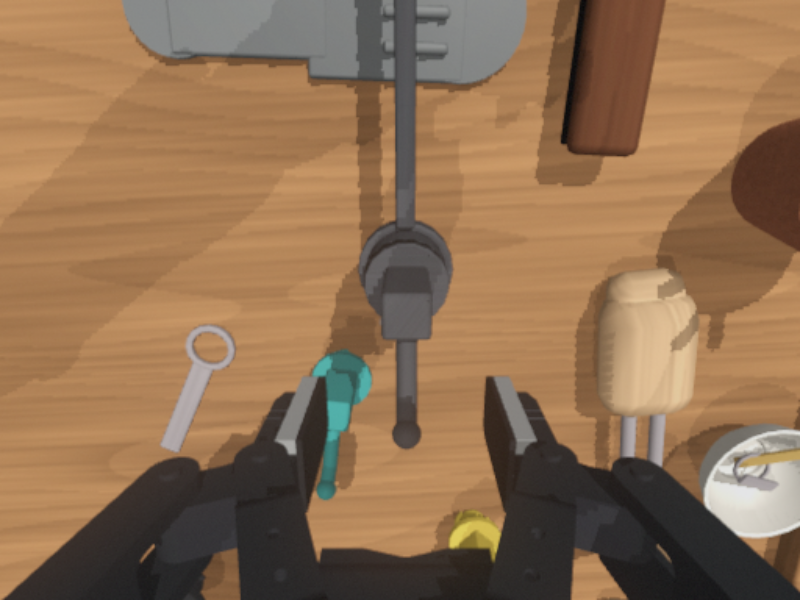

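The hook stands in the socket at (405,290) with its peg to (406,433), collinear with the arm at about -93.4° against -92.8°. The robot is clear, so I'm handing it in.

```bash
python3 -c "
from h import *
pause(.5);print(close_job())"
```

```text
the job is handed in; nothing more can be done
None
```

The small black hook is screwed into the socket, tightened on the rubber ring with its peg within about 1° of straight out along the arm, released, and handed in at about 39 s of the 70 s.

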